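# Stop the jig plate rocking

## Task

One corner of the steel jig plate rocks: press down on the plate's corners with the fingertips to find the one that gives, then press that corner's raised shim down flat with the fingertips. Leave the other three shims up, do not lift or drag the plate, leave the things around it where they are, and take the hand away.

Things in the scene. Friction and masses are not known exactly. Their poses are not given: they have to be found in the camera images.
- bed: Flat aluminium bed, 210 x 260 x 10 mm, fixed to the bench; it carries the feet, the shims and the plate. Origin: centre of its underside, on the bench. Its x axis points away from the robot, its y axis to the left (turned by up to about 0.3 rad).
- plate: Dark steel jig plate, 190 (x) x 130 (y) x 12 mm, about 2 kg, lying loose and level on four feet: its top is 40 mm above the bench. Fixed on its middle: a spectacle-frame rest, 36 x 56 mm, its top 40 mm above the plate's top. Origin: centre of its underside; axes as the bed's. Three corners are firm; one gives when pressed (see the feet).
- pad_1 (a point): Top of one of four equal-looking domed feet (28 mm across) on the bed, under the plate's corners, 28 mm above the bench. Which foot stands at which corner changes from run to run. One is worn, and too little (0.02 mm) lower to be seen: above it, the corner goes down 3 to 4 mm at about 5 N (4.5 mm at most), and springs back; the others do not give.
- pad_2 (a point): Top of one of four equal-looking domed feet (28 mm across) on the bed, under the plate's corners, 28 mm above the bench. Which foot stands at which corner changes from run to run. One is worn, and too little (0.02 mm) lower to be seen: above it, the corner goes down 3 to 4 mm at about 5 N (4.5 mm at most), and springs back; the others do not give.
- pad_3 (a point): Top of one of four equal-looking domed feet (28 mm across) on the bed, under the plate's corners, 28 mm above the bench. Which foot stands at which corner changes from run to run. One is worn, and too little (0.02 mm) lower to be seen: above it, the corner goes down 3 to 4 mm at about 5 N (4.5 mm at most), and springs back; the others do not give.
- pad_4 (a point): Top of one of four equal-looking domed feet (28 mm across) on the bed, under the plate's corners, 28 mm above the bench. Which foot stands at which corner changes from run to run. One is worn, and too little (0.02 mm) lower to be seen: above it, the corner goes down 3 to 4 mm at about 5 N (4.5 mm at most), and springs back; the others do not give.
- corner_nl (a point): Point on the top face of the plate at its near left corner, right above the foot, at (-75, +42) mm in the plate's frame: the place to press.
- shim_nl (a joint): Hinge angle (rad) of the near left corner's shim: a steel leaf 26 x 65 x 6 mm on a stiff hinge along the bed's x axis, 14 mm outside the plate's left (+y) edge, 25 mm above the bench. 0 to 0.05 at the start: outer end up by about 24 degrees; 0.42: flat, at its stop, the inner end props the plate's corner. Takes about 6 N on the tab; stays where it is left.
- tab_nl (a point): Point on the top face of that near left shim's outer arm (the tab), 32 mm outside its hinge on the left (+y) side, 10 mm short of its outer end; about 40 mm above the bench when raised, 28 mm when flat. The place to press.
- corner_nr (a point): Point on the top face of the plate at its near right corner, right above the foot, at (-75, -42) mm in the plate's frame: the place to press.
- shim_nr (a joint): Hinge angle (rad) of the near right corner's shim: a steel leaf 26 x 65 x 6 mm on a stiff hinge along the bed's x axis, 14 mm outside the plate's right (-y) edge, 25 mm above the bench. 0 to 0.05 at the start: outer end up by about 24 degrees; 0.42: flat, at its stop, the inner end props the plate's corner. Takes about 6 N on the tab; stays where it is left.
- tab_nr (a point): Point on the top face of that near right shim's outer arm (the tab), 32 mm outside its hinge on the right (-y) side, 10 mm short of its outer end; about 40 mm above the bench when raised, 28 mm when flat. The place to press.
- corner_fl (a point): Point on the top face of the plate at its far left corner, right above the foot, at (+75, +42) mm in the plate's frame: the place to press.
- shim_fl (a joint): Hinge angle (rad) of the far left corner's shim: a steel leaf 26 x 65 x 6 mm on a stiff hinge along the bed's x axis, 14 mm outside the plate's left (+y) edge, 25 mm above the bench. 0 to 0.05 at the start: outer end up by about 24 degrees; 0.42: flat, at its stop, the inner end props the plate's corner. Takes about 6 N on the tab; stays where it is left.
- tab_fl (a point): Point on the top face of that far left shim's outer arm (the tab), 32 mm outside its hinge on the left (+y) side, 10 mm short of its outer end; about 40 mm above the bench when raised, 28 mm when flat. The place to press.
- corner_fr (a point): Point on the top face of the plate at its far right corner, right above the foot, at (+75, -42) mm in the plate's frame: the place to press.
- shim_fr (a joint): Hinge angle (rad) of the far right corner's shim: a steel leaf 26 x 65 x 6 mm on a stiff hinge along the bed's x axis, 14 mm outside the plate's right (-y) edge, 25 mm above the bench. 0 to 0.05 at the start: outer end up by about 24 degrees; 0.42: flat, at its stop, the inner end props the plate's corner. Takes about 6 N on the tab; stays where it is left.
- tab_fr (a point): Point on the top face of that far right shim's outer arm (the tab), 32 mm outside its hinge on the right (-y) side, 10 mm short of its outer end; about 40 mm above the bench when raised, 28 mm when flat. The place to press.
- screw_pot: Bystander: small open brass pot, 26 mm across, 24 mm tall, standing on the bed between the two left shims. Origin: centre of its underside.
- gauge_ring: Bystander: steel ring, 30 mm across, 12 mm tall, lying on the bed between the two right shims. Origin: centre of its underside.
- screwdriver: Bystander: screwdriver, 150 mm long, lying on the bench just left of the bed. Origin: under its middle.
- case: Bystander: black spectacle case, 155 x 60 x 40 mm, lying on the bench just right of the bed. Origin: centre of its underside.
- mug: Bystander: white mug, 80 mm across, 90 mm tall, at the left. Origin: centre of its underside.
- cleaner: Bystander: amber glass bottle, 48 mm across, 120 mm tall, at the right. Origin: centre of its underside.
Mind the look-alikes: they are no part of the job. What is shaped like the plate but orange or purple is not meant.

How it is judged:
By the outcome, as a careful person would: the job done as asked, in the order asked, and still so for the second after the job is handed in, with the robot touching nothing.
It also fails if it takes over 58 s, if anything falls off the work surface, if the arm or the gripper's body presses on something with over 40 N, if the wrist force passes 120 N, or if a joint passes its speed limit or range.

## Robot

A 6-joint arm with a two-finger parallel gripper is mounted at the origin on the work surface. World frame = base frame: x ahead of the robot, y to its left, z up, the work surface at z = 0. Lengths are in m, angles in rad, forces in N, time in s.
With the tool pointing down it reaches from about 0.3 to 0.85 m from the base axis. Payload 4.2 kg.
Tool frame: the origin (TCP) lies between the finger pads; the fingertips stand 22 mm ahead of it and the grasp point (between the pads) lies 3 mm ahead of it; z points along the fingers, y is the line along which they close (so a half turn about z gives the same grasp; the last joint's range is limited). The gripper opens to 91 mm and grips with 3 to 60 N. Pads are 32 mm wide; open, the fingers measure 118 mm over their backs; the gripper's body (76 mm by 178 mm) begins 60 mm behind the grasp point.
Start: joints at [1.124, 0.32, 1.565, -0, 1.257, -0.02], TCP at [0.238, 0.523, 0.212] pointing down, gripper open.
Joint ranges: [-3.11, 3.11], [-0.84, 2.01], [0.21, 2.61], [-1.34, 4.49], [0.05, 2.63], [-2.56, 2.56]. Speed limits (rad/s): [2.57, 2.57, 3.14, 3.14, 3.14, 3.14].

## Interface

Orientations are given as a rotation vector (axis times angle).
In Python, from cell import manip gives the robot as it stands. The module is installed in compiled form; this text tells all that it offers.
- The arm moves only by the tool carry_out, never from a script. Its argument "moves" is a list of rows, each a list of 6 numbers: the shift along the tool's x, y, z in units of 0.15 m (1.0 is 0.15 m), then the turn, a rotation vector about the tool's x, y, z in units of 120 degrees (1.0 is 120 degrees). A call has 1 to 12 rows; each row shifts and turns the commanded pose from where the row before left it, along the tool's axes as they then stand; what a row does not reach is not made up. A row lasts 1/10 s, in which the tool goes at most 50 mm and 8.59 degrees, less where a joint would pass 70% of its speed; a pose out of reach is approached as far as the arm can. A call with a number of a shift or a turn outside -1 to 1 is refused whole. A call with a gripper value outside its range is refused whole. "jaw" is the opening, from 0 (shut) to 1 (fully open), set as the call begins (left out, the last holds). The fingers move at their own pace and stop on an object; "newtons" is the grip in N (left out, the last holds). Time passes only in rows, so rows that do not move let the fingers close. It gives the time, the measured TCP pose, the force, the opening and the grip force at its end, in the units of the state.
- manip.observe(): the state, without advancing time (a new reading comes with each control period).
- manip.get_image(name): name is "scene" or "top"; returns the picture (400x640x3 uint8, blue, green, red); there is no depth.
- manip.camera_info(name): a dict with "vertical_fov" (degrees; the focal length in pixels is half the picture's height over the tangent of half this angle, whatever the lens; pixels are square), "cx", "cy" (the principal point, pixels), "eye" and "orientation" of the camera in the world. Camera axes: x right, y up, looking along -z (the intrinsics and any distortion apply to the point x, -y, -z); pixel columns grow to the right and rows downward; lengths in m; the calibration is good to about 2 mm. A picture is of the moment at which its call begins. camera_info takes no time and is no camera call.
- manip.finish_job(): hands the job in; it is judged then, once.
The state is a dict: "clock": time; "joint_positions": joint angles; "qvel": joint speeds; "tau": joint torques, N m; "eef_pos": TCP position; "orientation": TCP orientation; "force": force on the tool from outside, world axes, zero at the start; "torque": the same for the moment, N m; "grip_width": finger opening in m; "finger_force": force on a finger pad.
Only numpy, scipy, OpenCV 4.12 (cv2) and the standard library are available. Lean on these libraries where they do the work, as an engineer would, in place of code of your own. Each camera call takes 0.05 s, during which the arm holds its last target. There are 200 camera calls.

## Working session

There is one attempt and no reset: what is moved stays moved. The work goes in short steps, Python scripts to look and compute and a tool call to move; the robot and the scene stay as the last step left them, time stands still between calls to the robot, and variables do not carry over. Pictures are saved under pics/ and viewed, at most 10 in all, crops included, and the job is handed in when it is done.

Besides the shell and the picture viewer there is one more tool, called after ">>>" as name(argument=value, ...), one argument or row to a line, values as JSON. carry_out: Moves the arm, as the interface text tells. Shifts and turns lie within -1 to 1; 1 stands for 0.15 m of shift or 120 degrees of turn. Its arguments: {"type":"object","properties":{"moves":{"type":"array","items":{"type":"array","items":{"type":"number","minimum":-1,"maximum":1}}},"jaw":{"type":"number"},"newtons":{"type":"number"}},"required":["moves"]}

```bash
mkdir -p pics; python3 - <<'E'
from cell import manip
import cv2
for n in("top","scene"):
    cv2.imwrite(f"pics/{n}0.png",manip.get_image(n)); print(n,manip.camera_info(n))
print(manip.observe())
E
```

```text
top {'vertical_fov': 52.34399717673793, 'cx': 322.8663860373923, 'cy': 201.21144692291236, 'eye': array([ 0.23068366, -0.05096924,  1.45264551]), 'orientation': array([ 0.15144742, -0.12241286, -1.57247331])}
scene {'vertical_fov': 50.42943320120268, 'cx': 324.5661011261038, 'cy': 206.68436142021, 'eye': array([ 1.15483194, -0.26753335,  0.87800376]), 'orientation': array([0.62988728, 0.43815172, 1.19877294])}
{'clock': 0.1, 'joint_positions': array([ 1.12398763e+00,  3.20237427e-01,  1.56553746e+00, -3.64023362e-05,
        1.25739735e+00, -2.00174898e-02]), 'qvel': array([ 0.00124838, -0.0008321 , -0.00326336,  0.00156661,  0.00092849,
        0.00013038]), 'tau': array([ 4.54201172e-04, -4.13334846e+01, -2.32507753e+01,  7.27527891e-02,
        4.21322859e-02, -9.36178708e-05]), 'eef_pos': array([0.23784833, 0.52300992, 0.21100652]), 'orientation': array([-6.65237826e-01, -3.07001193e+00,  2.42624876e-03]), 'force': array([-0.53844481, -0.21177158,  0.15038699]), 'torque': array([-0.05741676,  0.05417728, -0.00418965]), 'finger_force': 0.0, 'grip_width': 0.0907553390904777}
```

View pics/top0.png

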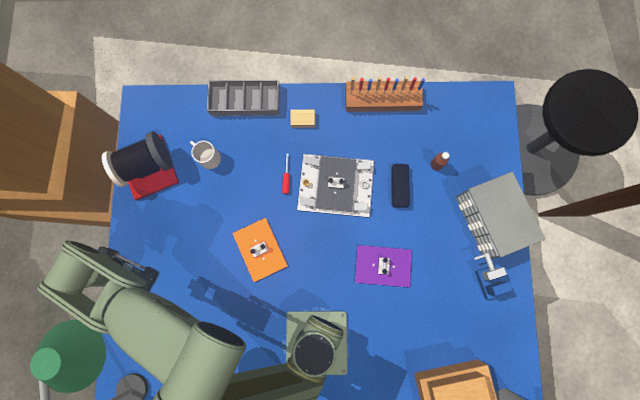

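View pics/scene0.png

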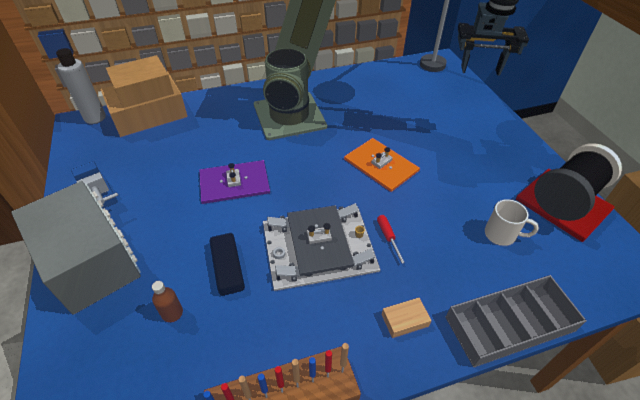

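The top view shows the bed at about (337,185) px, with the dark plate in its middle, shims at the four corners, the pot at (306,184) and the ring at (366,185). The orange plate (260,250) and purple plate (384,266) are look-alikes. Next I'll measure the bed and plate.

```bash
cat > h.py <<'E'
import numpy as np,cv2
from scipy.spatial.transform import Rotation as R
from cell import manip
def cam(n):
    c=manip.camera_info(n); f=200/np.tan(np.radians(c['vertical_fov']/2))
    return c,f,R.from_rotvec(c['orientation']).as_matrix()
def ray(n,p,z):
    c,f,M=cam(n); d=M@np.array([(p[0]-c['cx'])/f,-(p[1]-c['cy'])/f,-1])
    return c['eye']+d*(z-c['eye'][2])/d[2]
def proj(n,P):
    c,f,M=cam(n); q=M.T@(np.array(P)-c['eye']); return np.array([c['cx']-f*q[0]/q[2],c['cy']+f*q[1]/q[2]])
E
python3 - <<'E'
from h import *
im=cv2.imread('pics/top0.png'); hsv=cv2.cvtColor(im,cv2.COLOR_BGR2HSV)
def quad(n,im,box,kind,z):
    x0,x1,y0,y1=box; hsv=cv2.cvtColor(im,cv2.COLOR_BGR2HSV)[y0:y1,x0:x1]
    g=hsv[...,1]<70
    m=g if kind=='bed' else g&(hsv[...,2]>50)&(hsv[...,2]<115)
    m=m.astype(np.uint8)*255
    m=cv2.morphologyEx(m,cv2.MORPH_OPEN,np.ones((3,3)))
    c=max(cv2.findContours(m,0,2)[0],key=cv2.contourArea)
    h=cv2.convexHull(c)
    q=cv2.approxPolyN(h,4) .reshape(-1,2)+[x0,y0]
    P=np.array([ray(n,p,z) for p in q.astype(float)])
    print(n,kind,q.tolist(),'\n',P.round(4).tolist(),'centre',P.mean(0).round(4),'sides',np.linalg.norm(P-np.roll(P,-1,0),axis=1).round(4),'ang',np.round([np.arctan2(*(P[(i+1)%4]-P[i])[[1,0]]) for i in range(4)],3))
sc=cv2.imread('pics/scene0.png')
quad('top',im,(295,378,148,222),'bed',.01); quad('top',im,(316,360,150,220),'plate',.04)
quad('scene',sc,(255,385,198,295),'bed',.01); quad('scene',sc,(280,360,200,280),'plate',.04)
a=cv2.resize(im[140:230,285:420],None,fx=4,fy=4,interpolation=2)
b=cv2.resize(sc[195:295,250:385],None,fx=4,fy=4,interpolation=2)
b=b[:,:]; out=np.vstack([a,b])[:, :]
cv2.imwrite('pics/crop.png',cv2.resize(out,(425,600)) if 0 else np.hstack([cv2.resize(a,(400,267)),cv2.resize(b,(400,296))[:267]]))
E
```

```text
top bed [[374, 160], [370, 217], [297, 210], [303, 153]] 
 [[0.6363, -0.2125, 0.01], [0.4262, -0.1928, 0.01], [0.4534, 0.0682, 0.01], [0.6655, 0.0475, 0.01]] centre [ 0.5453 -0.0724  0.01  ] sides [0.211  0.2624 0.2131 0.2616] ang [ 3.048  1.467 -0.097 -1.683]
top plate [[346, 180], [351, 188], [344, 188], [338, 180]] 
 [[0.5554, -0.1079, 0.04], [0.5262, -0.1252, 0.04], [0.5264, -0.1004, 0.04], [0.5556, -0.0795, 0.04]] centre [ 0.5409 -0.1033  0.04  ] sides [0.0339 0.0248 0.0359 0.0284] ang [-2.607  1.562  0.621 -1.58 ]
scene bed [[381, 271], [273, 290], [262, 218], [355, 199]] 
 [[0.6727, 0.0472, 0.01], [0.6437, -0.2119, 0.01], [0.4241, -0.188, 0.01], [0.4351, 0.0715, 0.01]] centre [ 0.5439 -0.0703  0.01  ] sides [0.2607 0.2209 0.2598 0.2388] ang [-1.682  3.034  1.528 -0.102]
scene plate [[360, 269], [294, 278], [275, 214], [339, 205]] 
 [[0.6693, -0.0082, 0.04], [0.6457, -0.1608, 0.04], [0.4464, -0.1559, 0.04], [0.4672, 0.0119, 0.04]] centre [ 0.5572 -0.0783  0.04  ] sides [0.1544 0.1994 0.1691 0.2031] ang [-1.724  3.117  1.447 -0.099]
```

View pics/crop.png

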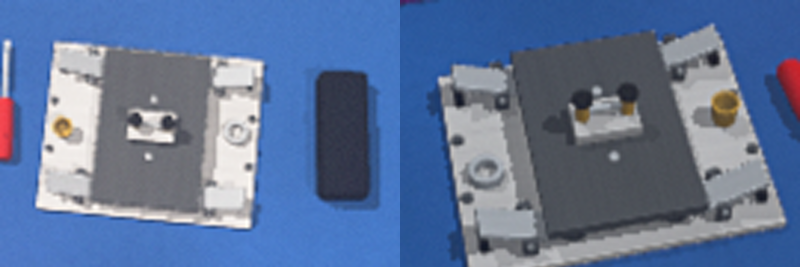

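```bash
cat >> h.py <<'E'
C=np.array([.545,-.0715]); YAW=-.1
def bed(x,y): c,s=np.cos(YAW),np.sin(YAW); return C+[c*x-s*y,s*x+c*y]
PTS={a+b:bed(75*sx/1e3,42*sy/1e3) for a,sx in(('n',-1),('f',1)) for b,sy in(('l',1),('r',-1))}
TAB={a+b:bed(75*sx/1e3,111*sy/1e3) for a,sx in(('n',-1),('f',1)) for b,sy in(('l',1),('r',-1))}
def st():
    o=manip.observe(); M=R.from_rotvec(o['orientation']).as_matrix()
    print(round(o['clock'],2),o['eef_pos'].round(4),'F',o['force'].round(2),'w',round(o['grip_width'],4)); return o,M
def go(xy,ztip,o,M):
    d=np.r_[xy,ztip+.022]-o['eef_pos']; print('units',(M.T@d/.15).round(4),'dist',np.linalg.norm(d).round(3))
E
python3 - <<'E'
from h import *
q=np.array([[104,48],[211,57],[199,212],[90,203]])*[.3375,.337]+[285,140]
P=np.array([ray('top',p,.04) for p in q]); print(P.round(4).tolist(),P.mean(0),np.linalg.norm(P-np.roll(P,-1,0),axis=1))
top=cv2.imread('pics/top0.png')
for k in TAB: print(k,'corner',PTS[k].round(4),proj('top',[*PTS[k],.04]).round(1),'tab',TAB[k].round(4),proj('top',[*TAB[k],.04]).round(1),'scene',proj('scene',[*TAB[k],.04]).round(1))
o,M=st(); print(M.round(3))
for ax in (0,np.pi/2,-np.pi/2,np.pi):
    y=YAW+ax; T=np.column_stack([[np.cos(y),np.sin(y),0],[np.sin(y),-np.cos(y),0],[0,0,-1]])
    print(ax,(R.from_matrix(M.T@T).as_rotvec()/np.radians(120)).round(4))
go(PTS['nl'],.14,o,M)
E
```

```text
[[0.644, -0.0161, 0.04], [0.6314, -0.1456, 0.04], [0.4422, -0.1279, 0.04], [0.454, 0.0011, 0.04]] [ 0.542889  -0.0721319  0.04     ] [0.13005857 0.18998849 0.12951882 0.19077388]
nl corner [ 0.4746 -0.0222] [322.  202.6] tab [0.4815 0.0464] [302.5 200.8] scene [353.2 205.9]
nr corner [ 0.4662 -0.1058] [345.8 204.8] tab [ 0.4593 -0.1745] [365.4 206.5] scene [269.2 219.4]
fl corner [ 0.6238 -0.0372] [326.  161.5] tab [0.6307 0.0315] [306.9 159.9] scene [369.5 251.7]
fr corner [ 0.6154 -0.1208] [349.4 163.6] tab [ 0.6085 -0.1894] [368.6 165.3] scene [277.8 268.1]
0.1 [0.2378 0.523  0.211 ] F [-0.54 -0.21  0.15] w 0.0908
[[-0.91   0.414 -0.001]
 [ 0.414  0.91  -0.001]
 [-0.    -0.002 -1.   ]]
0 [-2.000e-04  1.100e-03  1.344e+00]
1.5707963267948966 [-7.00e-04  5.00e-04  5.94e-01]
-1.5707963267948966 [-5.00e-04 -7.00e-04 -9.06e-01]
3.141592653589793 [-7.00e-04 -1.00e-04 -1.56e-01]
units [-2.9412 -2.6551  0.3309] dist 0.596
```

>>> carry_out(
  moves=[
    [0,0,0,0,0,-0.052],
    [0,0,0,0,0,-0.052],
    [0,0,0,0,0,-0.052],
    [-0.138,-0.247,0,0,0,0],
    [-0.138,-0.247,0,0,0,0],
    [-0.138,-0.247,0,0,0,0],
    [-0.138,-0.247,0,0,0,0],
    [-0.138,-0.247,0,0,0,0],
    [-0.138,-0.247,0,0,0,0],
    [-0.138,-0.247,0,0,0,0],
    [-0.138,-0.247,0,0,0,0],
    [-0.138,-0.247,0,0,0,0],
  ],
  jaw=0,
)

```text
clock: 1.3
eef_pos: [0.3902, 0.1714, 0.2116]
orientation: [-0.157, -3.138, -0.0]
force: [0.2, 0.3, 0.4]
grip_width: 0.0007
finger_force: 0.0
```

>>> carry_out(
  moves=[
    [-0.138,-0.247,0,0,0,0],
    [-0.138,-0.247,0,0,0,0],
    [-0.138,-0.247,0,0,0,0],
    [-0.138,-0.247,0,0,0,0],
    [-0.138,-0.247,0,0,0,0],
    [0,0,0,0,0,0],
    [0,0,0,0,0,0],
    [0,0,0,0,0,0],
  ],
)

```text
clock: 2.1
eef_pos: [0.4739, -0.0208, 0.2114]
orientation: [-0.156, -3.137, -0.001]
force: [-0.9, 0.8, -0.6]
grip_width: 0.0002
finger_force: 0.0
```

```bash
python3 - <<'E'
from h import *
o,M=st(); print(M.round(3)); go(PTS['nl'],.06,o,M)
E
```

```text
2.1 [ 0.4739 -0.0208  0.2114] F [-0.87  0.78 -0.56] w 0.0002
[[-0.995  0.099 -0.001]
 [ 0.099  0.995  0.001]
 [ 0.001  0.001 -1.   ]]
units [-0.0067 -0.0095  0.8627] dist 0.129
```

>>> carry_out(
  moves=[
    [-0.007,-0.01,0.3,0,0,0],
    [0,0,0.3,0,0,0],
    [0,0,0.25,0,0,0],
    [0,0,0.08,0,0,0],
    [0,0,0.02,0,0,0],
    [0,0,0,0,0,0],
    [0,0,0,0,0,0],
  ],
)

```text
clock: 2.8
eef_pos: [0.4763, -0.0227, 0.0704]
orientation: [0.155, 3.135, 0.0]
force: [0.0, -0.6, 0.3]
grip_width: 0.0002
finger_force: 0.0
```

>>> carry_out(
  moves=[
    [0,0,0.0067,0,0,0],
    [0,0,0.0067,0,0,0],
    [0,0,0,0,0,0],
  ],
)

```text
clock: 3.1
eef_pos: [0.4756, -0.0232, 0.0676]
orientation: [0.157, 3.137, 0.0]
force: [0.5, 0.9, -0.4]
grip_width: 0.0003
finger_force: 0.0
```

>>> carry_out(
  moves=[
    [0,0,0.0067,0,0,0],
    [0,0,0,0,0,0],
  ],
)

```text
clock: 3.3
eef_pos: [0.4754, -0.0233, 0.0662]
orientation: [-0.157, -3.138, -0.0]
force: [-0.4, -0.4, 0.4]
grip_width: 0.0003
finger_force: 0.0
```

>>> carry_out(
  moves=[
    [0,0,0.0067,0,0,0],
    [0,0,0,0,0,0],
  ],
)

```text
clock: 3.5
eef_pos: [0.4754, -0.0232, 0.0651]
orientation: [-0.157, -3.137, -0.0]
force: [0.5, 0.3, 0.2]
grip_width: 0.0006
finger_force: 0.0
```

>>> carry_out(
  moves=[
    [0,0,0.0067,0,0,0],
    [0,0,0.0067,0,0,0],
    [0,0,0,0,0,0],
  ],
)

```text
clock: 3.8
eef_pos: [0.4753, -0.0232, 0.0631]
orientation: [-0.157, -3.137, -0.0]
force: [-0.1, -0.2, -0.0]
grip_width: 0.0005
finger_force: 0.0
```

>>> carry_out(
  moves=[
    [0,0,0.0067,0,0,0],
    [0,0,0,0,0,0],
  ],
)

```text
clock: 4.0
eef_pos: [0.4754, -0.0232, 0.0621]
orientation: [-0.157, -3.137, -0.0]
force: [-0.2, -0.0, 0.4]
grip_width: 0.0005
finger_force: 0.0
```

>>> carry_out(
  moves=[
    [0,0,0.0067,0,0,0],
    [0,0,0,0,0,0],
  ],
)

```text
clock: 4.2
eef_pos: [0.4754, -0.0232, 0.0611]
orientation: [-0.157, -3.137, -0.0]
force: [0.0, 0.1, 0.4]
grip_width: 0.0003
finger_force: 0.0
```

>>> carry_out(
  moves=[
    [0,0,0.0067,0,0,0],
    [0,0,0,0,0,0],
  ],
)

```text
clock: 4.4
eef_pos: [0.4754, -0.0232, 0.0601]
orientation: [-0.157, -3.138, -0.0]
force: [0.4, 0.4, 0.3]
grip_width: 0.0003
finger_force: 0.0
```

>>> carry_out(
  moves=[
    [0,0,0.0067,0,0,0],
    [0,0,0,0,0,0],
  ],
)

```text
clock: 4.6
eef_pos: [0.4754, -0.0232, 0.0591]
orientation: [-0.157, -3.138, -0.0]
force: [-0.3, -0.1, 0.0]
grip_width: 0.0004
finger_force: 0.0
```

>>> carry_out(
  moves=[
    [0,0,0.0067,0,0,0],
    [0,0,0,0,0,0],
  ],
)

```text
clock: 4.8
eef_pos: [0.4754, -0.0232, 0.0581]
orientation: [-0.157, -3.137, -0.0]
force: [0.1, 0.1, -0.4]
grip_width: 0.0003
finger_force: 0.0
```

>>> carry_out(
  moves=[
    [0,0,0.0067,0,0,0],
    [0,0,0,0,0,0],
  ],
)

```text
clock: 5.0
eef_pos: [0.4754, -0.0232, 0.0571]
orientation: [-0.157, -3.137, -0.0]
force: [0.6, 0.3, 0.2]
grip_width: -0.0
finger_force: 0.0
```

```bash
python3 - <<'E'
from h import *
sc=manip.get_image('scene'); tp=manip.get_image('top')
cv2.imwrite('pics/c1.png',np.hstack([cv2.resize(sc[120:295,250:400],(400,467),interpolation=2),cv2.resize(tp[140:290,285:420],(400,467),interpolation=2)]))
o,M=st(); print(proj('scene',[*o['eef_pos'][:2],.04]))
E
```

```text
5.1 [ 0.4754 -0.0232  0.0572] F [-0.11 -0.75  0.27] w 0.0002
[327.36968497 210.32463323]
```

View pics/c1.png

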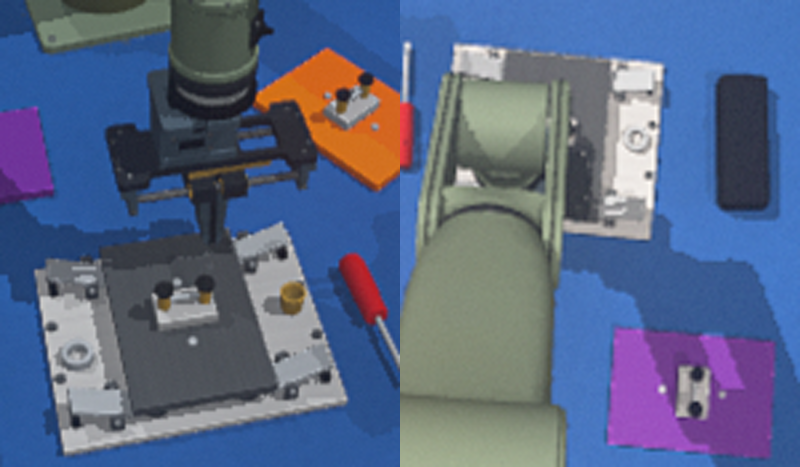

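The tip stands at the near-left corner, about (331,211) px in the scene view, on or just above the plate. I'll go on gently.

>>> carry_out(
  moves=[
    [0,0,0.0067,0,0,0],
    [0,0,0,0,0,0],
  ],
)

```text
clock: 5.3
eef_pos: [0.4754, -0.0232, 0.0561]
orientation: [-0.157, -3.138, -0.0]
force: [0.4, 0.3, 0.1]
grip_width: 0.0006
finger_force: 0.0
```

>>> carry_out(
  moves=[
    [0,0,0.0067,0,0,0],
    [0,0,0,0,0,0],
  ],
)

```text
clock: 5.5
eef_pos: [0.4753, -0.0232, 0.055]
orientation: [-0.157, -3.137, -0.0]
force: [0.4, -0.9, -0.6]
grip_width: 0.0004
finger_force: 0.0
```

```bash
python3 - <<'E'
from h import *
sc=manip.get_image('scene')
cv2.imwrite('pics/c2.png',cv2.resize(sc[180:240,295:375],(800,600),interpolation=cv2.INTER_NEAREST))
o,M=st()
for z in(.033,.04,.05,.06): print(z,(proj('scene',[*o['eef_pos'][:2],z])-[295,180])*10)
for k in [(-95,65),(-95,-65),(95,65)]: print(k,(proj('scene',[*bed(k[0]/1e3,k[1]/1e3),.04])-[295,180])*10)
print(o['tau'],o['joint_positions'])
E
```

```text
5.55 [ 0.4754 -0.0232  0.0551] F [ 0.29 -0.2   0.04] w 0.0001
0.033 [323.24903566 320.51591437]
0.04 [323.74221551 303.05970812]
0.05 [324.45495777 277.83204336]
0.06 [325.17752618 252.25657996]
(-95, 65) [394.23077379 230.30494607]
(-95, -65) [-92.43271104 307.26693832]
(95, 65) [581.65071738 819.03485644]
[-3.04120658e-04 -3.54861689e+01 -1.68520242e+01 -2.42757256e-02
  7.59936660e-02  1.25679324e-05] [-7.29502482e-02  3.31292243e-01  2.00447354e+00  9.23699780e-05
  8.05991719e-01 -1.54378948e+00]
```

View pics/c2.png

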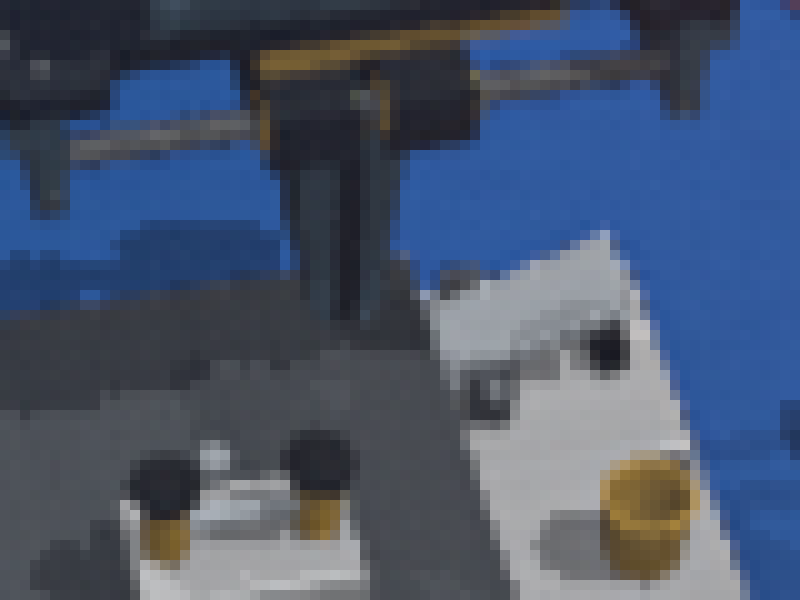

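>>> carry_out(
  moves=[
    [0,0,0.0067,0,0,0],
    [0,0,0,0,0,0],
  ],
)

```text
clock: 5.75
eef_pos: [0.4754, -0.0232, 0.054]
orientation: [-0.157, -3.137, -0.0]
force: [0.2, -0.4, -0.3]
grip_width: 0.0001
finger_force: 0.0
```

>>> carry_out(
  moves=[
    [0,0,0.0067,0,0,0],
    [0,0,0,0,0,0],
  ],
)

```text
clock: 5.95
eef_pos: [0.4754, -0.0232, 0.053]
orientation: [-0.157, -3.137, -0.0]
force: [0.7, 0.2, -0.1]
grip_width: 0.0004
finger_force: 0.0
```

>>> carry_out(
  moves=[
    [0,0,0.0067,0,0,0],
    [0,0,0,0,0,0],
  ],
)

```text
clock: 6.15
eef_pos: [0.4754, -0.0232, 0.052]
orientation: [-0.157, -3.137, -0.0]
force: [0.1, -0.1, 0.4]
grip_width: 0.0004
finger_force: 0.0
```

>>> carry_out(
  moves=[
    [0,0,0.0067,0,0,0],
    [0,0,0,0,0,0],
  ],
)

```text
clock: 6.35
eef_pos: [0.4754, -0.0232, 0.051]
orientation: [-0.157, -3.137, -0.0]
force: [-1.2, -0.4, -0.6]
grip_width: 0.0002
finger_force: 0.0
```

>>> carry_out(
  moves=[
    [0,0,0.0067,0,0,0],
    [0,0,0,0,0,0],
  ],
)

```text
clock: 6.55
eef_pos: [0.4754, -0.0232, 0.05]
orientation: [-0.157, -3.137, -0.0]
force: [-0.5, 0.1, -0.2]
grip_width: 0.0005
finger_force: 0.0
```

>>> carry_out(
  moves=[
    [0,0,0.0067,0,0,0],
    [0,0,0,0,0,0],
  ],
)

```text
clock: 6.75
eef_pos: [0.4754, -0.0232, 0.049]
orientation: [-0.157, -3.137, -0.0]
force: [-0.1, 0.5, -0.0]
grip_width: 0.0007
finger_force: 0.0
```

>>> carry_out(
  moves=[
    [0,0,0.0067,0,0,0],
    [0,0,0,0,0,0],
  ],
)

```text
clock: 6.95
eef_pos: [0.4754, -0.0232, 0.048]
orientation: [-0.157, -3.137, -0.0]
force: [-0.4, 0.6, 0.2]
grip_width: 0.0003
finger_force: 0.0
```

```bash
python3 - <<'E'
from h import *
sc=manip.get_image('scene')
cv2.imwrite('pics/c3.png',cv2.resize(sc[180:240,295:375],(800,600),interpolation=cv2.INTER_CUBIC))
o,M=st()
E
```

```text
7.0 [ 0.4754 -0.0232  0.0481] F [-0.19  0.48  0.11] w 0.0004
```

View pics/c3.png

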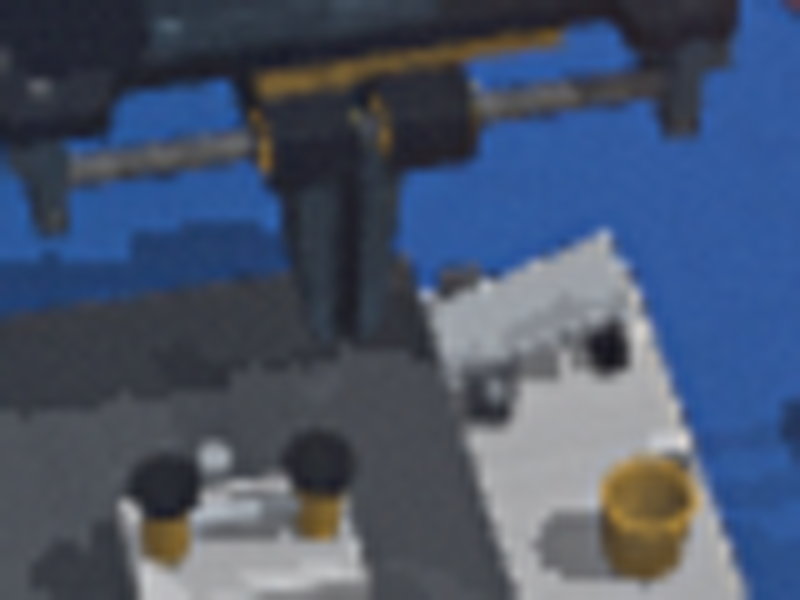

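>>> carry_out(
  moves=[
    [0,0,0.0067,0,0,0],
    [0,0,0,0,0,0],
  ],
)

```text
clock: 7.2
eef_pos: [0.4754, -0.0232, 0.047]
orientation: [-0.157, -3.138, -0.0]
force: [0.5, -0.8, -1.0]
grip_width: 0.0004
finger_force: 0.0
```

>>> carry_out(
  moves=[
    [0,0,0.0067,0,0,0],
    [0,0,0,0,0,0],
  ],
)

```text
clock: 7.4
eef_pos: [0.4753, -0.0232, 0.046]
orientation: [-0.157, -3.137, -0.0]
force: [0.9, -0.6, 0.2]
grip_width: 0.0004
finger_force: 0.0
```

>>> carry_out(
  moves=[
    [0,0,0.0067,0,0,0],
    [0,0,0,0,0,0],
  ],
)

```text
clock: 7.6
eef_pos: [0.4754, -0.0232, 0.045]
orientation: [-0.157, -3.137, -0.0]
force: [-0.2, -0.0, -0.4]
grip_width: 0.0005
finger_force: 0.0
```

>>> carry_out(
  moves=[
    [0,0,0.0067,0,0,0],
    [0,0,0,0,0,0],
  ],
)

```text
clock: 7.8
eef_pos: [0.4754, -0.0232, 0.044]
orientation: [-0.157, -3.137, -0.0]
force: [1.2, -0.4, -0.3]
grip_width: 0.0002
finger_force: 0.0
```

>>> carry_out(
  moves=[
    [0,0,0.0067,0,0,0],
    [0,0,0,0,0,0],
  ],
)

```text
clock: 8.0
eef_pos: [0.4754, -0.0232, 0.043]
orientation: [-0.157, -3.137, -0.0]
force: [-0.1, -0.2, -0.1]
grip_width: 0.0007
finger_force: 0.0
```

>>> carry_out(
  moves=[
    [0,0,0.0067,0,0,0],
    [0,0,0,0,0,0],
  ],
)

```text
clock: 8.2
eef_pos: [0.4753, -0.0232, 0.042]
orientation: [-0.157, -3.137, -0.0]
force: [-0.1, -0.8, 0.3]
grip_width: 0.0006
finger_force: 0.0
```

```bash
python3 - <<'E'
from h import *
sc=manip.get_image('scene'); cv2.imwrite('pics/s4raw.png',sc)
cv2.imwrite('pics/c4.png',cv2.resize(sc[190:230,300:360],(780,520),interpolation=cv2.INTER_CUBIC))
s0=cv2.imread('pics/scene0.png'); d=cv2.absdiff(sc,s0).max(2)
print('diff rest region',d[225:245,305:330].max(),'far edge',d[262:285,290:365].max())
E
```

```text
diff rest region 19 far edge 8
```

View pics/c4.png

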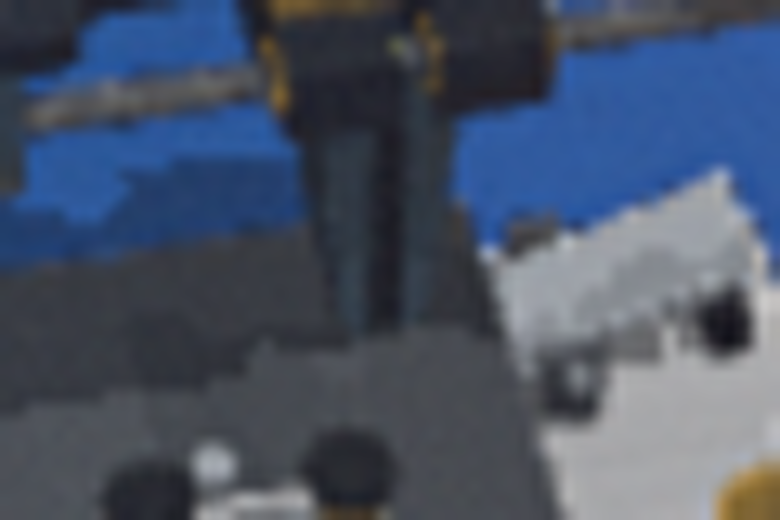

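>>> carry_out(
  moves=[
    [0,0,0.0067,0,0,0],
    [0,0,0,0,0,0],
  ],
)

```text
clock: 8.45
eef_pos: [0.4754, -0.0232, 0.041]
orientation: [-0.157, -3.138, -0.0]
force: [-0.1, -0.5, -0.4]
grip_width: 0.0006
finger_force: 0.0
```

>>> carry_out(
  moves=[
    [0,0,0.0067,0,0,0],
    [0,0,0,0,0,0],
  ],
)

```text
clock: 8.65
eef_pos: [0.4753, -0.0232, 0.04]
orientation: [-0.157, -3.137, -0.0]
force: [0.2, 0.0, -0.1]
grip_width: 0.0006
finger_force: 0.0
```

>>> carry_out(
  moves=[
    [0,0,0.0067,0,0,0],
    [0,0,0,0,0,0],
  ],
)

```text
clock: 8.85
eef_pos: [0.4753, -0.0232, 0.0389]
orientation: [-0.157, -3.137, -0.0]
force: [-1.0, 0.2, -0.3]
grip_width: 0.0005
finger_force: 0.0
```

>>> carry_out(
  moves=[
    [0,0,0.0067,0,0,0],
    [0,0,0,0,0,0],
  ],
)

```text
clock: 9.05
eef_pos: [0.4754, -0.0232, 0.038]
orientation: [-0.157, -3.137, -0.0]
force: [0.5, -0.0, -0.2]
grip_width: 0.0005
finger_force: 0.0
```

>>> carry_out(
  moves=[
    [0,0,0.0067,0,0,0],
    [0,0,0,0,0,0],
  ],
)

```text
clock: 9.25
eef_pos: [0.4756, -0.0232, 0.0372]
orientation: [0.157, 3.137, 0.0]
force: [-0.7, -0.2, 1.6]
grip_width: 0.0004
finger_force: 1.0
```

>>> carry_out(
  moves=[
    [0,0,0.0067,0,0,0],
    [0,0,0,0,0,0],
  ],
)

```text
clock: 9.45
eef_pos: [0.4755, -0.0231, 0.0362]
orientation: [0.157, 3.138, 0.001]
force: [0.1, 1.3, 2.6]
grip_width: 0.0002
finger_force: 1.4
```

>>> carry_out(
  moves=[
    [0,0,0.0067,0,0,0],
    [0,0,0,0,0,0],
  ],
)

```text
clock: 9.65
eef_pos: [0.4754, -0.0229, 0.0351]
orientation: [0.157, 3.138, 0.001]
force: [-1.4, 2.3, 3.6]
grip_width: 0.0006
finger_force: 1.9
```

>>> carry_out(
  moves=[
    [0,0,0.0067,0,0,0],
    [0,0,0,0,0,0],
  ],
)

```text
clock: 9.85
eef_pos: [0.4754, -0.0229, 0.0342]
orientation: [-0.158, -3.138, -0.001]
force: [-1.3, 3.6, 5.5]
grip_width: 0.0006
finger_force: 2.8
```

>>> carry_out(
  moves=[
    [0,0,0.0067,0,0,0],
    [0,0,0,0,0,0],
  ],
)

```text
clock: 10.05
eef_pos: [0.4754, -0.0228, 0.0338]
orientation: [0.158, 3.138, 0.001]
force: [-3.1, 4.3, 11.4]
grip_width: 0.0006
finger_force: 5.8
```

Near left gave about 3.7 mm at roughly 5 N, then reached a hard stop, which is what the worn corner should do. I'll lift and press one firm corner (near right) to compare.

>>> carry_out(
  moves=[
    [0,0,-0.02,0,0,0],
    [0,0,-0.03,0,0,0],
    [0,0,-0.2,0,0,0],
    [0,0,-0.15,0,0,0],
    [0,-0.28,0,0,0,0],
    [0,-0.28,0,0,0,0],
    [0,0,0.2,0,0,0],
    [0,0,0.14,0,0,0],
    [0,0,0,0,0,0],
    [0,0,0,0,0,0],
  ],
)

```text
clock: 11.05
eef_pos: [0.4671, -0.107, 0.0421]
orientation: [-0.157, -3.137, 0.0]
force: [0.5, 0.4, 0.8]
grip_width: 0.0
finger_force: 0.0
```

>>> carry_out(
  moves=[
    [0,0,0.0133,0,0,0],
    [0,0,0.0067,0,0,0],
    [0,0,0,0,0,0],
    [0,0,0,0,0,0],
  ],
)

```text
clock: 11.45
eef_pos: [0.4674, -0.1067, 0.0395]
orientation: [0.157, 3.137, -0.0]
force: [-0.1, -0.2, -0.3]
grip_width: 0.0005
finger_force: 0.0
```

>>> carry_out(
  moves=[
    [0,0,0.0067,0,0,0],
    [0,0,0,0,0,0],
  ],
)

```text
clock: 11.65
eef_pos: [0.4671, -0.1067, 0.0381]
orientation: [0.157, 3.138, 0.0]
force: [-0.3, 0.2, -0.0]
grip_width: 0.0005
finger_force: 0.0
```

>>> carry_out(
  moves=[
    [0,0,0.0067,0,0,0],
    [0,0,0,0,0,0],
  ],
)

```text
clock: 11.85
eef_pos: [0.4672, -0.1068, 0.0376]
orientation: [0.157, 3.137, 0.0]
force: [-0.9, 0.4, 5.5]
grip_width: 0.0002
finger_force: 2.7
```

Near right is firm: 5.5 N within 0.4 mm. So the worn corner is near left, and I'll go to its tab.

>>> carry_out(
  moves=[
    [0,0,-0.02,0,0,0],
    [0,0,-0.18,0,0,0],
    [0,0,-0.2,0,0,0],
    [0.018,0.253,0,0,0,0],
    [0,0.253,0,0,0,0],
    [0,0.253,0,0,0,0],
    [0,0.253,0,0,0,0],
    [0,0,0.2,0,0,0],
    [0,0,0.07,0,0,0],
    [0,0,0,0,0,0],
    [0,0,0,0,0,0],
  ],
)

```text
clock: 12.95
eef_pos: [0.4797, 0.0439, 0.0568]
orientation: [-0.159, -3.137, 0.0]
force: [-0.4, -0.4, -0.1]
grip_width: 0.0005
finger_force: 0.0
```

```bash
python3 - <<'E'
from h import *
sc=manip.get_image('scene')
cv2.imwrite('pics/c5.png',cv2.resize(sc[180:230,315:385],(784,560),interpolation=cv2.INTER_CUBIC)); st()
E
```

```text
13.0 [0.4801 0.0439 0.0572] F [-0.09  0.25  0.68] w 0.0004
```

View pics/c5.png

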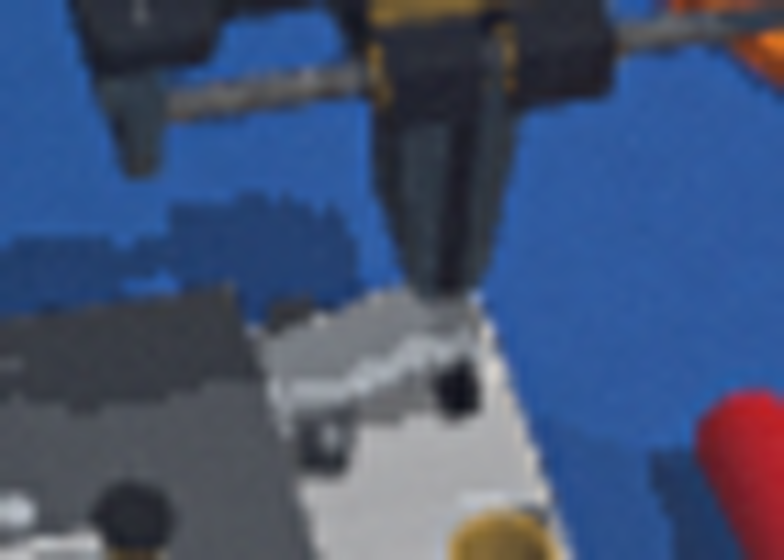

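The tip is at about (355,206) px, right above the outer part of the near-left shim. I'll press down.

>>> carry_out(
  moves=[
    [0,0,0.04,0,0,0],
    [0,0,0.033,0,0,0],
    [0,0,0,0,0,0],
    [0,0,0,0,0,0],
  ],
)

```text
clock: 13.4
eef_pos: [0.4795, 0.0444, 0.0455]
orientation: [-0.158, -3.137, -0.0]
force: [0.3, -0.1, -0.2]
grip_width: 0.0002
finger_force: 0.0
```

>>> carry_out(
  moves=[
    [0,0,0.0133,0,0,0],
    [0,0,0.0133,0,0,0],
    [0,0,0,0,0,0],
  ],
)

```text
clock: 13.7
eef_pos: [0.4793, 0.0445, 0.0414]
orientation: [-0.157, -3.137, -0.0]
force: [0.3, 0.2, 0.3]
grip_width: 0.0003
finger_force: 0.0
```

>>> carry_out(
  moves=[
    [0,0,0.0133,0,0,0],
    [0,0,0.0133,0,0,0],
    [0,0,0,0,0,0],
  ],
)

```text
clock: 14.0
eef_pos: [0.4799, 0.0448, 0.0378]
orientation: [0.157, 3.137, 0.001]
force: [0.9, 0.3, 2.3]
grip_width: 0.0004
finger_force: 0.9
```

>>> carry_out(
  moves=[
    [0,0,0.0133,0,0,0],
    [0,0,0.0133,0,0,0],
    [0,0,0,0,0,0],
  ],
)

```text
clock: 14.3
eef_pos: [0.4802, 0.0448, 0.0339]
orientation: [0.157, 3.136, 0.001]
force: [0.5, 1.8, 2.6]
grip_width: 0.0006
finger_force: 1.3
```

>>> carry_out(
  moves=[
    [0,0,0.0133,0,0,0],
    [0,0,0.0133,0,0,0],
    [0,0,0,0,0,0],
  ],
)

```text
clock: 14.6
eef_pos: [0.4802, 0.0448, 0.0298]
orientation: [0.157, 3.136, 0.001]
force: [1.6, 2.3, 3.6]
grip_width: 0.0005
finger_force: 1.4
```

>>> carry_out(
  moves=[
    [0,0,0.0133,0,0,0],
    [0,0,0,0,0,0],
  ],
)

```text
clock: 14.8
eef_pos: [0.4801, 0.0447, 0.0278]
orientation: [0.157, 3.136, 0.001]
force: [0.4, 2.4, 2.9]
grip_width: 0.0003
finger_force: 1.6
```

>>> carry_out(
  moves=[
    [0,0,0.0067,0,0,0],
    [0,0,0,0,0,0],
  ],
)

```text
clock: 15.0
eef_pos: [0.4801, 0.0448, 0.0268]
orientation: [0.157, 3.136, 0.001]
force: [0.7, 1.9, 6.0]
grip_width: 0.0005
finger_force: 2.1
```

>>> carry_out(
  moves=[
    [0,0,0.0067,0,0,0],
    [0,0,0,0,0,0],
  ],
)

```text
clock: 15.2
eef_pos: [0.4801, 0.0448, 0.0259]
orientation: [0.157, 3.136, 0.001]
force: [0.7, 3.4, 5.7]
grip_width: 0.0002
finger_force: 2.6
```

>>> carry_out(
  moves=[
    [0,0,0.0067,0,0,0],
    [0,0,0,0,0,0],
  ],
)

```text
clock: 15.4
eef_pos: [0.4801, 0.0448, 0.0256]
orientation: [0.157, 3.136, 0.001]
force: [-0.2, 3.7, 11.3]
grip_width: 0.0004
finger_force: 5.8
```

>>> carry_out(
  moves=[
    [0,0,0.0067,0,0,0],
    [0,0,0,0,0,0],
  ],
)

```text
clock: 15.6
eef_pos: [0.4802, 0.0448, 0.0254]
orientation: [0.157, 3.136, 0.001]
force: [-2.0, 2.9, 18.5]
grip_width: 0.0005
finger_force: 9.5
```

>>> carry_out(
  moves=[
    [0,0,-0.02,0,0,0],
    [0,0,-0.03,0,0,0],
    [0,0,-0.2,0,0,0],
    [0,0,-0.3,0,0,0],
    [0,0,-0.3,0,0,0],
    [0,0,-0.2,0,0,0],
    [0.3,0,0,0,0,0],
    [0.1,0.25,0,0,0,0],
    [0,0.3,0,0,0,0],
    [0,0.3,0,0,0,0],
    [0,0.3,0,0,0,0],
    [0,0.3,0,0,0,0],
  ],
)

```text
clock: 16.8
eef_pos: [0.4409, 0.2678, 0.1805]
orientation: [-0.157, -3.136, 0.003]
force: [0.6, -0.0, -0.1]
grip_width: 0.0004
finger_force: 0.0
```

>>> carry_out(
  moves=[
    [0,0,0,0,0,0],
    [0,0,0,0,0,0],
    [0,0,0,0,0,0],
  ],
)

```text
clock: 17.1
eef_pos: [0.441, 0.2655, 0.1805]
orientation: [-0.158, -3.136, 0.003]
force: [0.5, 0.0, 0.1]
grip_width: 0.0007
finger_force: 0.0
```

```bash
python3 - <<'E'
from h import *
sc=manip.get_image('scene'); tp=manip.get_image('top')
a=cv2.imread('pics/top0.png'); s0=cv2.imread('pics/scene0.png')
f=lambda i:cv2.resize(i[195:295,250:385],(400,296),interpolation=2)
g=lambda i:cv2.resize(i[140:230,285:420],(400,267),interpolation=2)
cv2.imwrite('pics/c6.png',np.vstack([np.hstack([f(s0),f(sc)]),np.hstack([g(a),g(tp)])])); st()
E
```

```text
17.2 [0.4413 0.2654 0.181 ] F [-0.11 -0.86  0.06] w 0.0002
```

View pics/c6.png

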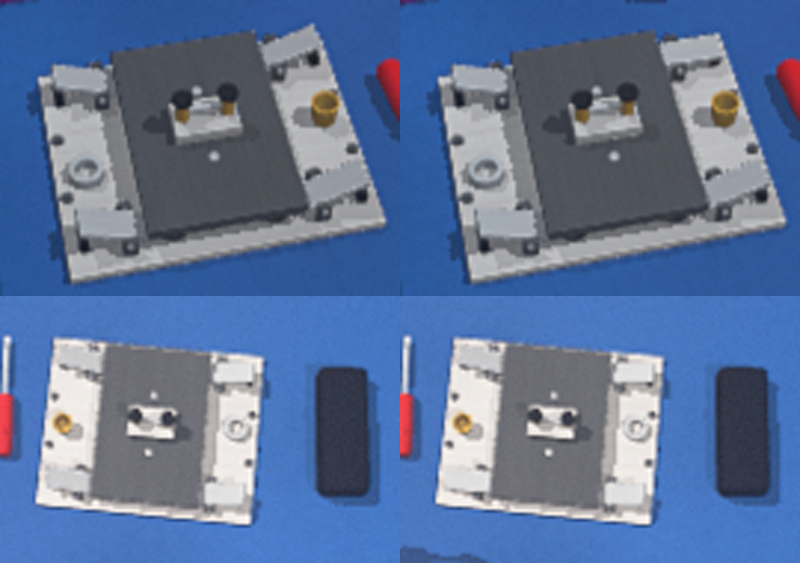

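The before and after views match except for the near-left shim (right crop, about (690,52)), which is now flat. The other three are still up, the plate and bystanders haven't moved, and the hand is clear.

```bash
python3 -c "
from cell import manip
print(manip.finish_job())"
```

```text
the job is handed in; nothing more can be done
None
```

The near-left corner was the one that gave (about 3.7 mm at 5 N); I pressed its shim flat to its stop, left the other three shims up, took the hand clear and handed the job in, having checked near right as firm but not pressed the two far corners.

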